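Put the ski file away in the drawer

TASK

Put the ski file away: pull the drawer at the top of the small plywood cabinet all the way out to its stop, then draw the flat, wooden-handled file up out of its steel cup without knocking the cup over, and lay it down, not drop it, flat on the floor of the drawer. Leave the drawer fully out and both steel cups standing where they are, with the brush still in its own cup.

Things in the scene. Friction and masses are not known exactly. Their poses are not given: they have to be found in the camera images.
- cabinet_drawer0 (a joint): the cabinet's one drawer, right under its top: metres pulled out towards the robot (0 shut, 0.182 at its stop; starts 0 to 0.025; stays where left). Cabinet 260 mm deep, 320 wide, 150 high, grey sides and top, plywood drawer front and, below, a swing door that is not needed; a wax tin stands towards the back of its top.
- cabinet_drawer0_handle (a point): middle of the drawer's round bar handle: bar 11 mm thick, 120 long, level along the point's y, 117 above the shelf, 33 below the cabinet top. Its middle line is 35 mm in front of the drawer front: a clear 29 mm gap, open above and below between two end posts 102 mm apart. x points into the cabinet (the drawer opens along -x), z up. Moves with the drawer.
- drawer_floor (a point): point on the drawer's floor, 98 mm above the shelf, on its middle line, at the drawer's front end, 64 mm behind the handle bar; moves with the drawer; axes as the handle point. The inside runs x -0.008 to 0.207, y -0.139 to 0.139; with the drawer at its stop, x up to 0.168 is clear of the cabinet top. Above the floor: side walls 30 mm, drawer front 40, cabinet top 52.
- file: ski file 205 mm long, 0.10 to 0.19 kg: flat steel blade 130 long, 22 wide, 5 thick, then a wooden handle (x 0.130 to 0.205) 22 wide, 16 thick, on one middle line. Origin: middle of the blade's free end; x along the file to the handle's end, y across the 22 mm, z through the thickness. Starts blade down in its cup, leaning 34 degrees from upright, y level, handle out over the rim.
- file_end (a point): middle of the handle's end face, on the file's middle line, 205 mm from the file's origin
- file_cup: the stainless cup holding the file: straight round cup 78 mm outside diameter, 72 inside, 100 high, inner floor 5 mm up, 0.45 kg, loose on the shelf. Origin at the centre of its underside, z up.
- brush_cup: a second, identical cup, holding the brush; the two cups may stand in either place
- brush: a wooden brush, 219 mm long with a 42 mm wide bristled head, leaning head up in the second cup; origin at the foot of its stick, x towards the head. Not to be touched. Other things stand about: a blue wax iron stand, a wooden shoe brush, a folding ski tool, wax bars, a bottle.
Not all that is in view belongs to the job. Leave any turquoise look-alike of the file alone.

How it is judged:
By the outcome, as a careful person would: the job done as asked, in the order asked, and still so for the second after the job is handed in, with the robot touching nothing.
It also fails if it takes over 59 s, if anything falls off the work surface, if the arm or the gripper's body presses on something with over 40 N, if the wrist force passes 120 N, or if a joint passes its speed limit or range.

ROBOT

A 6-joint arm with a two-finger parallel gripper is mounted at the origin on the work surface. World frame = base frame: x ahead of the robot, y to its left, z up, the work surface at z = 0. Lengths are in mm, angles in rad, forces in N, time in s.
With the tool pointing down it reaches from about 350 to 725 mm from the base axis. Payload 6 kg.
Tool frame: the origin (TCP) lies between the finger pads; the fingertips stand 17 mm ahead of it and the grasp point (between the pads) lies 2 mm behind it; z points along the fingers, y is the line along which they close (so a half turn about z gives the same grasp; the last joint's range is limited). The gripper opens to 85 mm and grips with 20 to 120 N. Pads are 22 mm wide; open, the fingers measure 114 mm over their backs; the gripper's body (76 mm by 85 mm) begins 54 mm behind the grasp point. The pads swing forward as they close: fully open they stand 13 mm farther back than shut.
Start: joints at [0.334, 0.04, 0.085, 0, -1.615, -0.334], TCP at [599.976, 0.018, 213.261] pointing down, gripper open.
Joint ranges: [-2.56, 2.56], [-1.29, 2.01], [-1.08, 1.49], [-3.29, 1.98], [-2.81, -0.18], [-2.99, 2.99]. Speed limits (rad/s): [2.57, 2.57, 3.01, 3.14, 3.14, 3.14].

INTERFACE

Orientations are given as a unit quaternion [x, y, z, w].
In Python, from cell import status, cams, workorder gives the robot as it stands.
- The arm moves only by the tool move_arm, never from a script. Its argument "plan" is a list of rows, each a list of 2 entries, a list of its own where there are three numbers: the shift along the tool's x, y, z scaled (see below), then the turn, a rotation vector about the tool's x, y, z scaled (see below). In form: [[[tx, ty, tz], [rx, ry, rz]], ...]. A call has 1 to 10 rows; each row shifts and turns the commanded pose from where the row before left it, along the tool's axes as they then stand; what a row does not reach is not made up. The controller multiplies each number of a shift by 0.02 m and each number of a turn by 8 degrees. A row lasts 1/10 s, in which the tool goes at most 50 mm and 8.59 degrees, less where a joint would pass 70% of its speed; a pose out of reach is approached as far as the arm can. A call with a number of a shift or a turn outside -1 to 1 is refused whole. A call with a gripper value outside its range is refused whole. "claw" is the opening, from 0 (shut) to 1 (fully open), set as the call begins (left out, the last holds). The fingers move at their own pace and stop on an object; "grip_force" is the grip in N (left out, the last holds). Time passes only in rows, so rows that do not move let the fingers close. It gives the time, the measured TCP pose, the force, the opening and the grip force at its end, in the units of the state.
- status.get_state(): the state, without advancing time (a new reading comes with each control period).
- cams.grab_frame(name): name is "scene" or "side" or "wrist"; returns a dict with "frame" (420x560x3 uint8, red, green, blue), "z_map" (420x560 float32, mm along the optical axis (not along the pixel's ray), 0 where there is no reading), "K" (3x3 intrinsics, pixels), "rvec" (rotation vector, rad) and "tvec" (3), from world to camera coordinates, as OpenCV has them. Camera axes: x right, y down, z forward; pixel columns grow to the right and rows downward; lengths in mm; the calibration is good to about 2 mm. A picture is of the moment at which its call begins.
- workorder.hand_in(): hands the job in; it is judged then, once.
The state is a dict: "t": time; "joint_positions": joint angles; "joint_vel": joint speeds; "effort": joint torques, N m; "eef_pos": TCP position; "tool_rot": TCP orientation; "contact_force": force on the tool from outside, world axes, zero at the start; "moment": the same for the moment, N m; "opening": finger opening in mm; "grip_force": force on a finger pad.
Only numpy, scipy, OpenCV 4.12 (cv2) and the standard library are available. Lean on these libraries where they do the work, as an engineer would, in place of code of your own. Each camera call takes 0.05 s, during which the arm holds its last target. There are 200 camera calls.

## Working session

There is one attempt and no reset: what is moved stays moved. The work goes in short steps, Python scripts to look and compute and a tool call to move; the robot and the scene stay as the last step left them, time stands still between calls to the robot, and variables do not carry over. Pictures are saved under pics/ and viewed, at most 13 in all, crops included, and the job is handed in when it is done.

Besides the shell and the picture viewer there is one more tool, called after "Request:" by a JSON object that holds its "api" and its "payload". move_arm: Moves the arm, as the interface text tells. Its arguments: {"type":"object","properties":{"plan":{"type":"array"},"claw":{"type":"number"},"grip_force":{"type":"number"}},"required":["plan"]}

```bash
mkdir -p pics; ls; cat > h.py <<'E'
import numpy as np, cv2
from cell import status, cams, workorder
from scipy.spatial.transform import Rotation as R
def grab(n):
    f=cams.grab_frame(n); f['R']=cv2.Rodrigues(np.array(f['rvec'],float))[0]; f['t']=np.array(f['tvec'],float).ravel(); f['K']=np.array(f['K']); return f
def cloud(f):
    z=f['z_map'].astype(float); v,u=np.indices(z.shape)
    p=np.stack([(u-f['K'][0,2])/f['K'][0,0]*z,(v-f['K'][1,2])/f['K'][1,1]*z,z],-1)
    w=(p-f['t'])@f['R']; w[z<=0]=np.nan; return w
def proj(f,P):
    c=np.atleast_2d(P)@f['R'].T+f['t']; q=c@f['K'].T; return q[:,:2]/q[:,2:]
def save(n,img): cv2.imwrite('pics/'+n,img[...,::-1])
E
python3 - <<'E'
from h import *
import pickle
d={}
for n in ['scene','side','wrist']:
    f=grab(n); d[n]=f; print(n,f['K'][0,0],-f['R'].T@f['t'])
pickle.dump(d,open('d0.pkl','wb'))
save('scene0.png',d['scene']['frame']);save('ws0.png',np.hstack([cv2.resize(d[n]['frame'],(400,300)) for n in('side','wrist')]))
print(status.get_state())
E
```

```text
pics
scene 470.36171257927975 [1219.27430227 -732.731601    798.5610723 ]
side 489.4899708782541 [  71.989093   -919.51079563  688.66817693]
wrist 370.0592789206576 [600.97554471 -71.09942983 372.79923982]
{'t': 0.15, 'joint_positions': array([ 3.33706337e-01,  4.06554005e-02,  8.40268858e-02, -3.57638341e-04,
       -1.61549040e+00, -3.33695688e-01]), 'joint_vel': array([ 0.00043631, -0.00147369,  0.003409  ,  0.00203603,  0.00035702,
        0.00053067]), 'effort': array([-1.71928452e-03, -3.68610263e+01,  3.47691929e+01,  6.93625420e+00,
       -4.38957781e-03, -4.53315295e-06]), 'eef_pos': array([5.99716315e+02, 6.95531054e-02, 2.12507228e+02]), 'tool_rot': array([ 7.07115946e-01, -7.07097285e-01, -4.49379461e-04,  5.16993912e-04]), 'contact_force': array([-0.34804146,  0.16098401, -0.3656282 ]), 'moment': array([ 0.01850174, -0.02744284,  0.02372799]), 'grip_force': 0.0, 'opening': 85.4557930516379}
```

View pics/scene0.png

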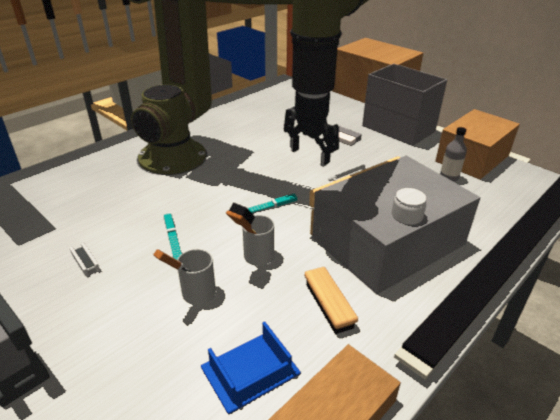

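View pics/ws0.png

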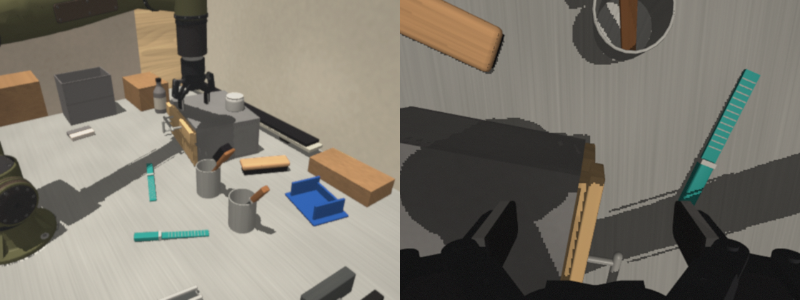

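Candidates for the file are the wooden stick in the front cup (scene 170,259), the stick with dark bristles in the rear cup (240,213, the brush), and the turquoise look-alikes at (172,235) and (270,204). The description fits the one at (170,259). I'll check it in a crop and measure.

```bash
python3 - <<'E'
from h import *
import pickle
d=pickle.load(open('d0.pkl','rb'))
a=cv2.resize(d['scene']['frame'][190:320,140:300],None,fx=2.45,fy=2.45,interpolation=2)
b=cv2.resize(d['side']['frame'][200:330,260:420],None,fx=2.45,fy=2.45,interpolation=2)
c=cv2.resize(d['side']['frame'][130:240,210:370],(392,270),interpolation=2)
e=cv2.resize(d['scene']['frame'][140:250,290:450],(392,270),interpolation=2)
save('crop1.png',np.vstack([np.hstack([a,b]),np.hstack([e,c])]))
for n in ['scene','side']:
    w=cloud(d[n]); f=d[n]['frame'].astype(int); g=w.reshape(-1,3)
    hsv=cv2.cvtColor(d[n]['frame'],cv2.COLOR_RGB2HSV)
    m=(hsv[...,0]<18)&(hsv[...,1]>110)&(w[...,2]>60)&(w[...,0]>250)&(w[...,0]<900)&(w[...,1]<-100)
    k,l,s,ce=cv2.connectedComponentsWithStats(m.astype(np.uint8))
    for i in range(1,k):
        if s[i,4]>25:
            p=w[l==i]; print(n,'brown',s[i],np.nanmean(p,0).round(),np.nanmin(p,0).round(),np.nanmax(p,0).round())
    # cups rim: z 95..104
    m=(w[...,2]>70)&(w[...,2]<103)&(w[...,1]<-80)&(hsv[...,1]<70)&(w[...,0]<760)&(w[...,0]>300)
    k,l,s,ce=cv2.connectedComponentsWithStats(m.astype(np.uint8))
    for i in range(1,k):
        if s[i,4]>40:
            p=w[l==i]; print(n,'grey',s[i],np.nanmean(p,0).round(),np.nanmin(p,0).round(),np.nanmax(p,0).round())
            # circle fit
            q=p[:,:2]; A=np.c_[2*q,np.ones(len(q))]; x=np.linalg.lstsq(A,(q**2).sum(1),rcond=None)[0]; print('   circ',x[:2].round(1),np.sqrt(x[2]+x[0]**2+x[1]**2).round(1))
    m=(w[...,2]>146)&(w[...,2]<155)&(w[...,1]<200)&(w[...,0]>500)&(w[...,0]<1000)
    p=w[m]; r=cv2.minAreaRect(p[:,:2].astype(np.float32)); print(n,'cabtop',len(p),p.mean(0).round(),r,cv2.boxPoints(r).round())
E
```

```text
scene brown [226 211  30  23 225] [ 587. -208.  163.] [ 564. -228.   95.] [ 605. -156.  190.]
scene brown [154 250  27  19 199] [ 570. -389.  155.] [ 552. -408.  120.] [ 576. -362.  179.]
scene grey [243 215  32  30 533] [ 574. -135.   86.] [ 529. -175.   70.] [605. -95. 102.]
   circ [ 565.4 -134.5] 37.3
scene grey [178 249  36  34 731] [ 562. -319.   87.] [ 519. -358.   70.] [ 600. -279.  102.]
   circ [ 560.  -318.6] 37.1
scene grey [  0 342  25  23 262] [ 506. -694.   84.] [ 503. -714.   70.] [ 510. -671.  103.]
   circ [ 507.9 -693.5] 9.9
scene cabtop 4719 [752.  61. 150.] ((685.308349609375, -237.447998046875), (944.018798828125, 251.4459228515625), 78.16826629638672) [[ 465. -674.]
 [ 712. -725.]
 [ 905.  199.]
 [ 659.  250.]]
side brown [299 208  30  30 262] [ 572. -212.  165.] [ 556. -232.  104.] [ 602. -171.  190.]
side brown [351 260  26  23 234] [ 554. -392.  156.] [ 548. -409.  117.] [ 569. -363.  178.]
side grey [274 223  35  31 733] [ 560. -137.   87.] [ 525. -176.   70.] [601. -96. 102.]
   circ [ 563.6 -135.7] 37.5
side grey [320 263  40  37 934] [ 553. -321.   87.] [ 518. -360.   70.] [ 597. -279.  103.]
   circ [ 557.4 -320.3] 37.2
side cabtop 2853 [725.  43. 150.] ((665.3990478515625, -263.14190673828125), (988.2266845703125, 254.66627502441406), 75.91291809082031) [[ 422. -711.]
 [ 669. -773.]
 [ 909.  185.]
 [ 662.  247.]]
```

View pics/crop1.png

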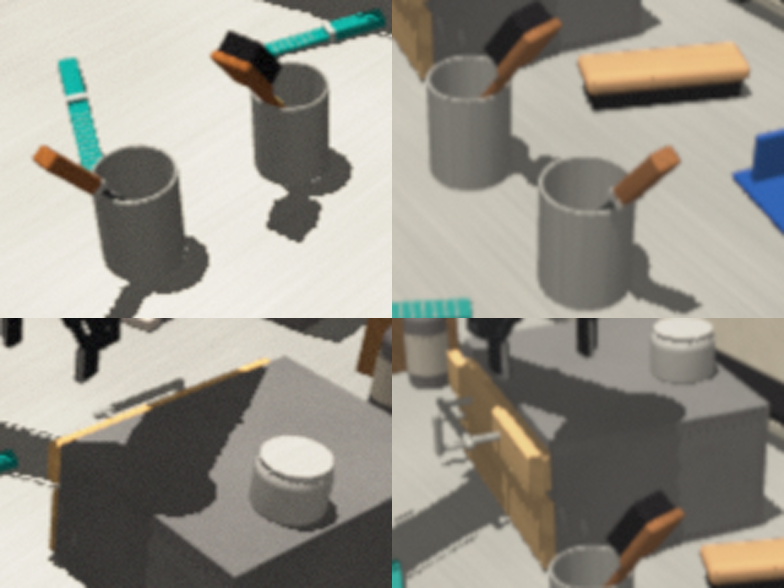

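The crop shows the plain flat handle leaning from the front cup, blade inside, so that is the file (scene 170,259). The bristled brush is in the rear cup. The drawer's bar handle shows at scene about (350,172) and side about (243,180). Next I measure the cabinet, handle and file axis.

```bash
python3 - <<'E'
from h import *
import pickle
d=pickle.load(open('d0.pkl','rb'))
for n in ['scene','side','wrist']:
    w=cloud(d[n]); hsv=cv2.cvtColor(d[n]['frame'],cv2.COLOR_RGB2HSV)
    m=(abs(w[...,2]-150)<4)&(w[...,1]>-140)&(w[...,0]>560)&(w[...,0]<1000)
    m=cv2.morphologyEx(m.astype(np.uint8),cv2.MORPH_OPEN,np.ones((3,3)))>0
    k,l,s,ce=cv2.connectedComponentsWithStats(m.astype(np.uint8))
    if k>1:
        i=1+np.argmax(s[1:,4]); p=w[l==i]; r=cv2.minAreaRect(p[:,:2].astype(np.float32)); print(n,'top z',np.median(p[:,2]),r[1],r[2],cv2.boxPoints(r).round().tolist())
    # wood front
    wood=(hsv[...,0]>8)&(hsv[...,0]<28)&(hsv[...,1]>60)&(w[...,2]>20)&(w[...,2]<160)&(w[...,1]>-130)&(w[...,1]<260)&(w[...,0]<760)&(w[...,0]>520)
    p=w[wood]; print(n,'wood',len(p),p.min(0).round() if len(p) else '')
    for lo,hi in((30,80),(95,135),(140,153)):
        q=p[(p[:,2]>lo)&(p[:,2]<hi)]
        if len(q)>30:
            h=cv2.fitLine(q[:,:2].astype(np.float32),cv2.DIST_HUBER,0,.01,.01).ravel(); print('  ',lo,len(q),h.round(3),q.min(0).round(),q.max(0).round())
    # handle: in front of the face, z 108..126
    b=(w[...,2]>106)&(w[...,2]<128)&(w[...,1]>-120)&(w[...,1]<220)&(w[...,0]>520)&(w[...,0]<720)&~wood&(hsv[...,1]<60)
    k,l,s,ce=cv2.connectedComponentsWithStats(b.astype(np.uint8))
    for i in range(1,k):
        if s[i,4]>15:
            q=w[l==i]; print('  handle?',s[i],q.mean(0).round(1),q.min(0).round(),q.max(0).round(), cv2.fitLine(q[:,:2].astype(np.float32),cv2.DIST_HUBER,0,.01,.01).ravel()[:2].round(3))
    # file handle
    if n!='wrist':
        m=(hsv[...,0]<18)&(hsv[...,1]>110)&(w[...,2]>100)&(w[...,1]<-350)&(w[...,1]>-420)&(abs(w[...,0]-560)<30)
        p=w[m]; c=p.mean(0); print('  file',len(p),c.round(1),np.linalg.svd(p-c)[2].round(3).tolist(), np.percentile(p,[2,50,98],axis=0).round(1).tolist())
E
```

```text
scene top z 149.72690805621022 (326.00323486328125, 250.26077270507812) 78.67322540283203 [[610.0, 10.0], [856.0, -39.0], [920.0, 280.0], [674.0, 330.0]]
scene wood 585 [ 530. -130.   23.]
   30 264 [ 7.23000e-01 -6.90000e-01  6.91125e+02 -6.39350e+01] [ 530. -130.   30.] [760.  21.  78.]
   95 76 [5.30000e-02 9.99000e-01 6.02652e+02 2.70060e+01] [585.  13.  96.] [616. 222. 135.]
   140 68 [2.00000e-01 9.80000e-01 6.37533e+02 1.25138e+02] [599.  11. 140.] [667. 260. 152.]
  handle? [329 167  32  14 132] [587.  165.9 119.7] [571. 116. 113.] [600. 220. 125.] [0.202 0.979]
  handle? [315 199  28  28 208] [668.7   1.7 117.2] [616. -10. 106.] [720.  15. 128.] [ 0.982 -0.189]
  file 199 [ 569.8 -388.7  155.1] [[0.115, 0.579, -0.807], [-0.94, -0.199, -0.276], [0.321, -0.791, -0.521]] [[556.3, -407.0, 122.6], [571.7, -390.3, 158.2], [574.4, -364.7, 177.2]]
side top z 150.4401865343039 (332.8948669433594, 247.4576416015625) 78.93416595458984 [[611.0, 6.0], [854.0, -42.0], [918.0, 285.0], [675.0, 332.0]]
side wood 1595 [ 587. -130.   20.]
   30 624 [ 4.04000e-01 -9.15000e-01  6.67822e+02  7.27
[... 420 characters left out ...]
.318], [-0.344, -0.81, -0.475]] [[548.6, -408.6, 123.0], [551.3, -394.6, 158.7], [568.2, -367.5, 177.2]]
wrist top z 149.69538335359883 (141.71841430664062, 160.44622802734375) 78.98987579345703 [[614.0, 12.0], [772.0, -19.0], [799.0, 120.0], [641.0, 151.0]]
wrist wood 9915 [ 551. -130.   20.]
   30 4063 [ 9.98000e-01  6.10000e-02  6.90399e+02 -1.12231e+02] [ 552. -130.   30.] [760.  19.  80.]
   95 2302 [2.37000e-01 9.72000e-01 6.20718e+02 7.87900e+01] [591.  12.  95.] [644. 172. 135.]
  handle? [  99  200  156   36 1452] [667.5   1.9 117.5] [614.  -9. 106.] [720.  13. 128.] [ 0.981 -0.192]
  handle? [262 352  49  45 916] [584.8 130.4 119.9] [570. 116. 114.] [609. 159. 124.] [ 0.923 -0.386]
```

```bash
cat >> h.py <<'E'
yaw=np.deg2rad(-11.2); EX=np.array([np.cos(yaw),np.sin(yaw),0]); EY=np.array([-np.sin(yaw),np.cos(yaw),0]); EZ=np.array([0,0,1.])
def rot(z,y):
    z=np.array(z,float);z/=np.linalg.norm(z); y=np.array(y,float); y-=z*(y@z); y/=np.linalg.norm(y); return R.from_matrix(np.c_[np.cross(y,z),y,z])
def togo(p,Rt):
    "remaining shift (row units, tool axes now) and turn (row units)"
    s=status.get_state(); C=R.from_quat(s['tool_rot'])
    print('t',round(s['t'],2),'pos',s['eef_pos'].round(1),'F',s['contact_force'].round(1),'open',round(s['opening'],1),'shift',(C.inv().apply(np.array(p)-s['eef_pos'])/20).round(3),'turn',(np.rad2deg((C.inv()*Rt).as_rotvec())/8).round(3))
E
python3 - <<'E'
from h import *
import pickle
d=pickle.load(open('d0.pkl','rb'))
F=np.c_[EX,EY,EZ]
for n in ['scene','side','wrist']:
    w=cloud(d[n])@F; hsv=cv2.cvtColor(d[n]['frame'],cv2.COLOR_RGB2HSV)
    m=(w[...,2]>106)&(w[...,2]<130)&(w[...,0]>525)&(w[...,0]<553)&(w[...,1]>200)&(w[...,1]<380)
    q=w[m]; print(n,'bar',len(q),np.percentile(q,[3,50,97],axis=0).round(1).tolist())
    m=(w[...,2]>60)&(w[...,2]<136)&(w[...,0]>562)&(w[...,0]<605)&(w[...,1]>140)&(w[...,1]<440)&(hsv[...,1]>50)
    q=w[m]
    for lo,hi in((60,90),(100,136)):
        k=q[(q[:,2]>lo)&(q[:,2]<hi)]; print('  front u',lo,len(k),np.percentile(k[:,0],[5,25,50,75]).round(1) if len(k) else '', np.percentile(k[:,1],[1,99]).round(1) if len(k) else '')
    m=(abs(w[...,2]-150)<3)&(w[...,0]>560)&(w[...,0]<880)&(w[...,1]>110)&(w[...,1]<470); q=w[m]
    if len(q): print('  top',np.percentile(q,[.3,99.7],axis=0).round(1).tolist())
    if n!='wrist':
        w=cloud(d[n]); m=(hsv[...,0]<18)&(hsv[...,1]>110)&(w[...,2]>100)&(w[...,1]<-350)&(w[...,1]>-420)&(abs(w[...,0]-560)<30)
        for lo in range(115,180,10):
            q=w[m&(w[...,2]>lo)&(w[...,2]<=lo+10)]; print('  file z',lo,len(q),q.min(0).round(1),np.median(q,0).round(1),q.max(0).round(1))
p=.5*(F@np.array([542,291,116])) 
togo(F@np.array([542,291,175]),rot(-EZ,-EX))
E
```

```text
scene bar 156 [[536.8, 229.2, 114.1], [543.8, 286.8, 120.2], [549.7, 349.7, 124.1]]
  front u 60 0  
  front u 100 30 [574.5 575.8 578.  580.4] [140.2 436.9]
  top [[599.5, 130.2, 147.1], [845.3, 451.0, 152.7]]
  file z 115 10 [ 570.1 -372.5  120.5] [ 572.  -367.8  122.7] [ 572.8 -362.1  125. ]
  file z 125 27 [ 569.5 -380.9  125.1] [ 571.7 -372.1  129.5] [ 573.1 -361.9  134.9]
  file z 135 25 [ 570.4 -387.2  135.6] [ 572.5 -378.6  140.4] [ 573.5 -366.3  144.3]
  file z 145 27 [ 570.1 -393.7  145. ] [ 572.5 -384.4  150.3] [ 574.4 -375.2  154.3]
  file z 155 29 [ 570.1 -400.5  155.1] [ 572.7 -390.5  159.1] [ 574.6 -381.4  164.9]
  file z 165 60 [ 552.5 -408.   165. ] [ 570.3 -402.8  171.4] [ 575.8 -388.1  175. ]
  file z 175 21 [ 556.3 -403.   175.1] [ 563.5 -399.2  176.2] [ 572.9 -395.6  178.8]
side bar 117 [[535.1, 226.2, 115.3], [539.4, 276.0, 121.2], [551.7, 348.9, 124.5]]
  front u 60 154 [584.1 584.7 585.4 585.8] [140.5 424.9]
  front u 100 414 [574.6 575.3 575.8 576.6] [142.3 435. ]
  top [[599.5, 127.2, 147.3], [844.1, 449.0, 152.9]]
  file z 115 11 [ 548.8 -378.4  117.5] [ 55
[... 233 characters left out ...]
.1 -397.8  145.3] [ 550.4 -389.7  149.5] [ 559.2 -377.3  154.9]
  file z 155 31 [ 549.3 -405.   155.4] [ 550.9 -394.3  160.1] [ 557.7 -386.5  164.4]
  file z 165 70 [ 549.7 -409.2  165. ] [ 554.2 -404.9  171.8] [ 569.3 -393.4  174.9]
  file z 175 28 [ 549.3 -404.7  175. ] [ 561.  -400.4  176.2] [ 569.2 -397.   178.1]
wrist bar 659 [[536.1, 226.4, 116.1], [542.5, 240.5, 120.6], [551.5, 262.6, 122.7]]
  front u 60 124 [590.7 592.6 594.9 597.4] [140.3 149.4]
  front u 100 1755 [577.3 591.  593.2 595.4] [143.7 264.8]
  top [[600.4, 131.3, 147.6], [758.5, 265.1, 151.4]]
t 0.15 pos [5.997e+02 1.000e-01 2.125e+02] F [-0.3  0.2 -0.4] open 85.5 shift [-9.006  0.573  1.875] turn [ 0.01  -0.002  1.4  ]
```

Bar middle is at about u=541, v=289, z=118 in the cabinet frame (yaw -11.2°), and the drawer is about 10 mm open. The file's middle line lies in the plane x=561 from about (y -381, z 140), leaning 34° towards -y. All of this agrees with the sizes given, so I go to above the bar.

Request:
{"api": "move_arm", "payload": {"plan": [[[0,0,0],[0,0,0.7]],[[-0.9,0.25,0.1],[0,0,0.7]],[[-0.95,0.26,0.13],[0,0,0]],[[-0.95,0.26,0.13],[0,0,0]],[[-0.95,0.26,0.13],[0,0,0]],[[-0.95,0.26,0.13],[0,0,0]],[[-0.95,0.26,0.13],[0,0,0]],[[-0.95,0.26,0.13],[0,0,0]],[[-0.95,0.26,0.13],[0,0,0]],[[-0.95,0.26,0.13],[0,0,0]]], "claw": 0.3, "grip_force": 60}}

```text
t: 1.15
eef_pos: [585.2, 176.5, 190.0]
tool_rot: [-0.635, 0.773, 0.0, -0.0]
contact_force: [0.4, -0.4, -0.9]
opening: 25.5
grip_force: 0.0
```

```bash
python3 - <<'E'
from h import *
F=np.c_[EX,EY,EZ]
togo(F@np.array([541,289,118]),rot(-EZ,-EX))
f=grab('wrist'); save('w1.png',f['frame'])
w=cloud(f)@F
m=(w[...,2]>112)&(w[...,2]<126)&(w[...,0]>520)&(w[...,0]<556)&(w[...,1]>205)&(w[...,1]<380); q=w[m]
print(len(q),np.percentile(q,[2,50,98],axis=0).round(1).tolist(), proj(f,[F@np.array([541,v,118]) for v in(229,289,349)]).round())
E
```

```text
t 1.15 pos [585.2 176.5 190. ] F [ 0.4 -0.4 -0.9] open 25.5 shift [-0.111 -0.063  3.598] turn [ 0.004 -0.003 -0.001]
3482 [[535.2, 229.2, 117.6], [541.2, 282.9, 121.2], [554.2, 349.9, 123.2]] [[272. 133.]
 [272. 227.]
 [272. 308.]]
```

View pics/w1.png

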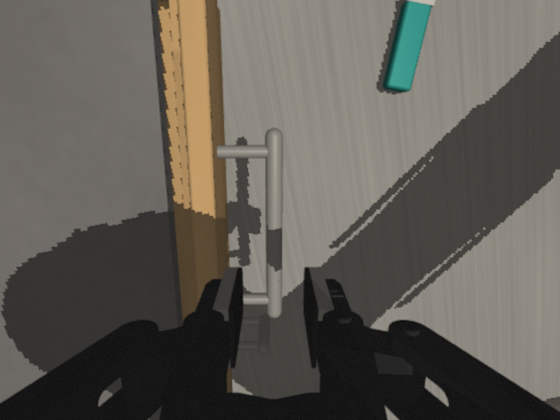

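The wrist view shows the bar at column 274 (rows 130-315), centred between the finger pads (242/304), with the drawer front edge at column 220. The measurement is confirmed, so I descend and grip.

Request:
{"api": "move_arm", "payload": {"plan": [[[-0.1,-0.06,0.8],[0,0,0]],[[0,0,0.8],[0,0,0]],[[0,0,0.7],[0,0,0]],[[0,0,0.7],[0,0,0]],[[0,0,0.6],[0,0,0]],[[0,0,0],[0,0,0]]]}}

```text
t: 1.8
eef_pos: [586.0, 176.6, 115.8]
tool_rot: [-0.635, 0.773, 0.001, -0.002]
contact_force: [-0.9, -0.3, -0.0]
opening: 26.0
grip_force: 0.0
```

Request:
{"api": "move_arm", "payload": {"plan": [[[0,0,0],[0,0,0]],[[0,0,0],[0,0,0]],[[0,0,0],[0,0,0]],[[0,0,0],[0,0,0]]], "claw": 0}}

```text
t: 2.2
eef_pos: [587.3, 177.5, 119.1]
tool_rot: [-0.635, 0.773, -0.0, 0.0]
contact_force: [-0.2, 0.0, -0.7]
opening: 0.0
grip_force: 0.0
```

```bash
python3 - <<'E'
from h import *
F=np.c_[EX,EY,EZ]
togo(F@np.array([541,289,118]),rot(-EZ,-EX))
a=grab('wrist');b=grab('side');c=grab('scene')
def z(f,P,k):
    u,v=proj(f,P)[0].astype(int); u=max(u,k);v=max(v,k); return cv2.resize(f['frame'][v-k:v+k,u-k:u+k],(395,395),interpolation=2)
P=F@np.array([541,289,118])
save('chk.png',np.hstack([z(b,P,40),z(c,P,40)])); save('w2.png',a['frame'])
F2=cloud(b)@F;m=(F2[...,2]>106)&(F2[...,2]<130)&(F2[...,0]>480)&(F2[...,0]<553)&(F2[...,1]>200)&(F2[...,1]<380);q=F2[m];print(np.percentile(q,[3,50,97],axis=0).round(1).tolist());print(status.get_state()['opening'],status.get_state()['grip_force'])
E
```

```text
t 2.2 pos [587.3 177.5 119.1] F [-0.2  0.  -0.7] open 0.0 shift [-0.041  0.031  0.056] turn [-0.005  0.004  0.   ]
[[534.9, 225.5, 115.7], [538.8, 272.3, 121.3], [549.6, 343.9, 124.5]]
0.1619639076813749 0.0
```

View pics/chk.png

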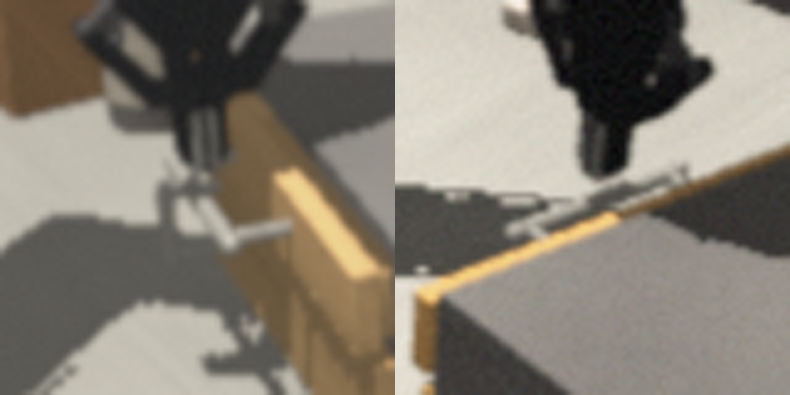

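The side view shows the shut fingertips standing above and behind the bar rather than around it. I check where they really are from the depth maps.

```bash
python3 - <<'E'
from h import *
F=np.c_[EX,EY,EZ]
s=status.get_state(); print(s['eef_pos'],s['joint_positions'],s['eef_pos']@F)
for n in('side','scene'):
    f=grab(n); w=cloud(f)@F; dark=f['frame'].max(-1)<60
    m=dark&(abs(w[...,0]-541)<60)&(abs(w[...,1]-289)<60)&(w[...,2]>85)&(w[...,2]<260); q=w[m]
    for lo in range(85,190,8):
        k=q[(q[:,2]>lo)&(q[:,2]<=lo+8)]
        if len(k)>3: print(n,lo,len(k),k.min(0).round(),np.median(k,0).round(),k.max(0).round())
E
```

```text
[587.09140133 177.40199312 118.68710816] [ 6.19564338e-01  8.46429011e-02 -4.05891687e-02 -4.42268994e-05
 -1.44530531e+00 -8.15001354e-01] [541.45277576 288.05671716 118.68710816]
side 149 11 [530. 277. 149.] [550. 280. 154.] [555. 283. 156.]
side 157 11 [529. 277. 157.] [533. 280. 162.] [554. 290. 165.]
side 165 9 [530. 277. 166.] [533. 281. 170.] [553. 288. 172.]
side 173 30 [523. 272. 173.] [543. 278. 178.] [559. 289. 181.]
side 181 60 [512. 270. 182.] [545. 277. 186.] [576. 303. 189.]
side 189 86 [507. 272. 189.] [547. 278. 193.] [579. 302. 197.]
scene 141 7 [539. 278. 145.] [551. 282. 146.] [556. 292. 148.]
scene 149 17 [542. 277. 149.] [553. 283. 152.] [556. 291. 157.]
scene 157 15 [541. 276. 157.] [552. 281. 161.] [557. 292. 164.]
scene 165 20 [536. 275. 165.] [550. 281. 168.] [557. 294. 173.]
scene 173 20 [536. 274. 173.] [548. 278. 178.] [559. 282. 181.]
scene 181 45 [514. 273. 181.] [543. 278. 186.] [576. 297. 189.]
scene 189 57 [507. 275. 189.] [551. 278. 193.] [584. 297. 197.]
```

View pics/w2.png

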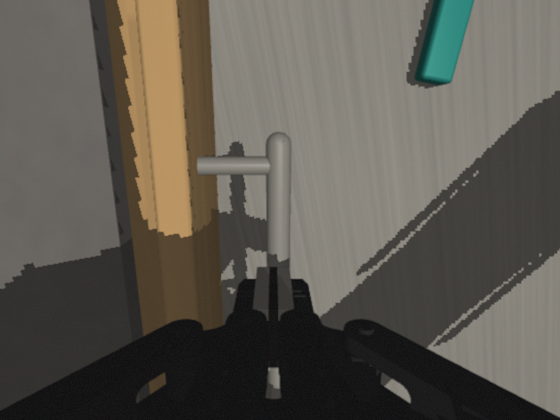

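```bash
python3 - <<'E'
from h import *
F=np.c_[EX,EY,EZ]
f=grab('wrist'); c=-f['R'].T@f['t']; s=status.get_state(); print('cam',c@F,'tcp',s['eef_pos']@F,'bar top z',)
w=cloud(f)@F
for v in range(262,400,10): print(v,[w[v,u].round(0).tolist() for u in(255,262,273,284,292)])
for n in('side','scene'):
    f=grab(n); w=cloud(f)@F
    m=(abs(w[...,0]-541)<20)&(abs(w[...,1]-285)<16)&(w[...,2]>125)&(w[...,2]<165); q=w[m]; print(n,len(q),q.min(0).round(),np.sort(q[:,2])[:12].round()); print('tip expected pix',proj(f,[F@np.array([541,289,z]) for z in(102,118,137)]).round(1).tolist())
E
```

```text
cam [542.3206223  217.00686359 278.95308712] tcp [541.41145519 287.99494929 118.50124043] bar top z
262 [[557.0, 335.0, 0.0], [551.0, 335.0, -0.0], [542.0, 284.0, 122.0], [537.0, 284.0, 121.0], [527.0, 335.0, -1.0]]
272 [[557.0, 344.0, 0.0], [547.0, 278.0, 146.0], [542.0, 278.0, 144.0], [538.0, 278.0, 145.0], [527.0, 344.0, -1.0]]
282 [[549.0, 278.0, 154.0], [546.0, 277.0, 155.0], [542.0, 278.0, 154.0], [538.0, 278.0, 154.0], [535.0, 282.0, 145.0]]
292 [[549.0, 278.0, 161.0], [546.0, 278.0, 162.0], [542.0, 278.0, 161.0], [538.0, 278.0, 161.0], [535.0, 282.0, 154.0]]
302 [[548.0, 278.0, 169.0], [546.0, 278.0, 169.0], [542.0, 278.0, 169.0], [539.0, 278.0, 169.0], [536.0, 278.0, 169.0]]
312 [[548.0, 277.0, 177.0], [546.0, 278.0, 175.0], [nan, nan, nan], [539.0, 276.0, 178.0], [536.0, 276.0, 178.0]]
322 [[548.0, 277.0, 183.0], [546.0, 277.0, 182.0], [542.0, 283.0, 173.0], [539.0, 277.0, 182.0], [537.0, 277.0, 183.0]]
332 [[547.0, 277.0, 188.0], [545.0, 277.0, 188.0], [542.0, 286.0, 173.0], [539.0, 277.0, 187.0], [537.0, 277.0, 188.0]]
342 [[547.0, 277.0, 192.0], [545.0, 278.0, 191.0], [5
[... 266 characters left out ...]
0, 289.0, 185.0], [538.0, 271.0, 208.0]]
372 [[546.0, 276.0, 206.0], [546.0, 292.0, 185.0], [542.0, 343.0, 122.0], [539.0, 293.0, 185.0], [538.0, 275.0, 207.0]]
382 [[nan, nan, nan], [546.0, 297.0, 184.0], [542.0, 350.0, 121.0], [539.0, 296.0, 185.0], [538.0, 276.0, 209.0]]
392 [[547.0, 282.0, 205.0], [545.0, 296.0, 189.0], [542.0, 463.0, -1.0], [539.0, 296.0, 189.0], [538.0, 281.0, 206.0]]
side 89 [529. 272. 139.] [139. 139. 140. 141. 141. 142. 142. 142. 142. 143. 143. 144.]
tip expected pix [[235.8, 177.3], [235.4, 172.0], [234.8, 165.6]]
scene 88 [527. 276. 136.] [136. 136. 137. 138. 139. 140. 140. 140. 140. 141. 142. 143.]
tip expected pix [[346.3, 177.1], [346.8, 172.2], [347.5, 166.2]]
```

Depth puts the shut fingertips at z≈137 with the reported TCP at 118.5, so they are about 18 mm behind it, not 17 ahead. All three cameras agree, so I treat the physical grasp point as 36 mm behind the reported TCP along tool z. Reopening and going 36 mm deeper.

Request:
{"api": "move_arm", "payload": {"plan": [[[0,0,-0.2],[0,0,0]],[[0,0,-0.2],[0,0,0]],[[0,0,0],[0,0,0]],[[0,0,0.4],[0,0,0]],[[0,0,0.4],[0,0,0]],[[0,0,0.4],[0,0,0]],[[0,0,0.4],[0,0,0]],[[0,0,0.4],[0,0,0]],[[0,0,0.1],[0,0,0]],[[0,0,0],[0,0,0]]], "claw": 0.3}}

```text
t: 3.6
eef_pos: [586.8, 177.2, 83.9]
tool_rot: [-0.635, 0.773, 0.0, -0.001]
contact_force: [-0.6, -0.6, 0.1]
opening: 25.3
grip_force: 0.0
```

Request:
{"api": "move_arm", "payload": {"plan": [[[0,0,0],[0,0,0]],[[0,0,0],[0,0,0]],[[0,0,0],[0,0,0]],[[0,0,0],[0,0,0]]], "claw": 0}}

```text
t: 4.0
eef_pos: [587.2, 177.4, 85.0]
tool_rot: [-0.635, 0.773, -0.0, 0.0]
contact_force: [-0.4, -0.9, 1.2]
opening: 9.0
grip_force: 58.5
```

Gripped. Pulling out.

Request:
{"api": "move_arm", "payload": {"plan": [[[0,0.4,0],[0,0,0]],[[0,0.9,0],[0,0,0]],[[0,0.9,0],[0,0,0]],[[0,0.9,0],[0,0,0]],[[0,0.9,0],[0,0,0]],[[0,0.9,0],[0,0,0]],[[0,0.9,0],[0,0,0]],[[0,0.9,0],[0,0,0]],[[0,0.9,0],[0,0,0]],[[0,0.4,0],[0,0,0]]]}}

```text
t: 5.0
eef_pos: [429.1, 208.5, 85.0]
tool_rot: [-0.635, 0.772, -0.0, 0.0]
contact_force: [1.1, -1.8, 1.2]
opening: 8.8
grip_force: 59.1
```

Request:
{"api": "move_arm", "payload": {"plan": [[[0,0.15,0],[0,0,0]],[[0,0.15,0],[0,0,0]],[[0,0.15,0],[0,0,0]],[[0,0,0],[0,0,0]]]}}

```text
t: 5.4
eef_pos: [421.4, 210.0, 84.9]
tool_rot: [-0.635, 0.773, -0.0, -0.0]
contact_force: [-1.8, -3.3, 6.4]
opening: 8.6
grip_force: 59.6
```

Request:
{"api": "move_arm", "payload": {"plan": [[[0,0.15,0],[0,0,0]],[[0,0.15,0],[0,0,0]],[[0,0.1,0],[0,0,0]],[[0,0,0],[0,0,0]]]}}

```text
t: 5.8
eef_pos: [416.1, 211.1, 85.0]
tool_rot: [-0.634, 0.773, -0.002, 0.002]
contact_force: [15.0, -4.0, -2.1]
opening: 8.4
grip_force: 59.1
```

```bash
python3 - <<'E'
from h import *
F=np.c_[EX,EY,EZ]
s=status.get_state(); print((s['eef_pos']@F).round(1),s['contact_force'].round(1))
for n in('side','scene'):
    f=grab(n); w=cloud(f)@F; hsv=cv2.cvtColor(f['frame'],cv2.COLOR_RGB2HSV)
    m=(w[...,2]>112)&(w[...,2]<134)&(w[...,0]>385)&(w[...,0]<450)&(w[...,1]>140)&(w[...,1]<440)&(hsv[...,1]>50); q=w[m]
    print(n,len(q),np.percentile(q[:,0],[5,25,50,75]).round(1))
E
```

```text
[367.2 287.9  85. ] [15.  -4.  -2.1]
side 241 [403.3 403.8 422.1 429.8]
scene 692 [415.5 419.3 423.  425.2]
```

The drawer is at its stop: the force rises to 15 N, and the front stands 181.5 mm ahead of its shut plane. Release, rise, and travel to the file.

Request:
{"api": "move_arm", "payload": {"plan": [[[0,0,0],[0,0,0]],[[0,0,0],[0,0,0]],[[0,0,-0.3],[0,0,0]],[[0,0,-0.9],[0,0,0]],[[0,0,-1],[0,0,0]],[[0,0,-1],[0,0,0]],[[0,0,-1],[0,0,0]],[[0,0,-1],[0,0,0]],[[0,0,-1],[0,0,-0.7]],[[0.5,0,0],[0,0,-0.7]]], "claw": 0.3}}

```text
t: 6.9
eef_pos: [413.2, 202.9, 211.7]
tool_rot: [0.709, -0.705, 0.0, -0.002]
contact_force: [-1.0, -0.1, -0.4]
opening: 25.3
grip_force: 0.0
```

Request:
{"api": "move_arm", "payload": {"plan": [[[1,-0.25,0],[0,0,0]],[[1,-0.25,0],[0,0,0]],[[1,-0.25,0],[0,0,0]],[[1,-0.25,0],[0,0,0]],[[1,-0.25,0],[0,0,0]],[[1,-0.25,0],[0,0,0]],[[1,-0.25,0],[0,0,0]],[[1,-0.25,0],[0,0,0]],[[1,-0.25,0],[0,0,0]],[[1,-0.25,0],[0,0,0]]], "claw": 0.6}}

```text
t: 7.9
eef_pos: [462.5, 1.3, 208.8]
tool_rot: [0.707, -0.707, -0.0, -0.0]
contact_force: [-0.4, -0.2, 0.5]
opening: 51.4
grip_force: 0.0
```

Request:
{"api": "move_arm", "payload": {"plan": [[[1,-0.25,0],[0,0,0]],[[1,-0.25,0],[0,0,0]],[[1,-0.25,0],[0,0,0]],[[1,-0.25,0],[0,0,0]],[[1,-0.25,0],[0,0,0]],[[1,-0.25,0],[0,0,0]],[[1,-0.25,0],[0,0,0]],[[1,-0.25,0],[0,0,0]],[[1,-0.25,0],[0,0,0]],[[1,-0.25,0],[0,0,0]]]}}

```text
t: 8.9
eef_pos: [512.7, -198.7, 208.6]
tool_rot: [0.707, -0.707, -0.0, -0.0]
contact_force: [0.3, 0.6, 1.0]
opening: 51.3
grip_force: 0.0
```

```bash
python3 - <<'E'
from h import *
F=np.c_[EX,EY,EZ]
t=np.deg2rad(48); zt=np.array([0,-np.sin(t),-np.cos(t)]); M=np.array([561,-377.8,134.4])
s=status.get_state(); pre=M+(25.5-75)*zt; print('world to go',pre-s['eef_pos'],s['joint_positions'].round(2)); togo(pre,rot(zt,[-1,0,0]))
f=grab('side'); w=cloud(f)@F; hsv=cv2.cvtColor(f['frame'],cv2.COLOR_RGB2HSV)
m=(w[...,2]>100)&(w[...,2]<135)&(w[...,0]>385)&(w[...,0]<410)&(w[...,1]>140)&(w[...,1]<440)&(hsv[...,1]>50); print(np.median(w[m][:,0]))
save('side2.png',f['frame'])
E
```

```text
world to go [  48.28095163 -142.33141955  -41.11798904] [-0.   -0.09 -0.05 -0.   -1.61  0.01]
t 8.9 pos [ 512.7 -198.7  208.6] F [0.3 0.6 1. ] open 51.3 shift [ 7.119 -2.411  2.052] turn [-1.000e-03  6.004e+00  2.000e-03]
403.62311480103097
```

Request:
{"api": "move_arm", "payload": {"plan": [[[0.89,-0.3,0],[0,0,0]],[[0.89,-0.3,0],[0,0,0]],[[0.89,-0.3,0],[0,0,0]],[[0.89,-0.3,0],[0,0,0]],[[0.89,-0.3,0],[0,0,0]],[[0.89,-0.3,0],[0,0,0]],[[0.89,-0.3,0],[0,0,0]],[[0.89,-0.3,0],[0,0,0]],[[0,0,0],[0,1,0]],[[0,0,0],[0,1,0]]]}}

```text
t: 9.95
eef_pos: [561.3, -342.2, 208.9]
tool_rot: [-0.699, 0.701, -0.1, -0.1]
contact_force: [0.5, -0.6, 0.3]
opening: 51.9
grip_force: 0.0
```

Request:
{"api": "move_arm", "payload": {"plan": [[[0,0,0],[0,1,0]],[[0,0,0],[0,1,0]],[[0,0,0],[0,1,0]],[[0,0,0],[0,1,0]],[[0,0,0],[0,0,0]],[[0,0,0],[0,0,0]]]}}

```text
t: 10.55
eef_pos: [560.4, -340.0, 207.8]
tool_rot: [0.647, -0.646, 0.287, 0.287]
contact_force: [-0.9, -0.1, 1.1]
opening: 51.1
grip_force: 0.0
```

```bash
python3 - <<'E'
from h import *
t=np.deg2rad(48); zt=np.array([0,-np.sin(t),-np.cos(t)]); M=np.array([561,-377.8,134.4])
s=status.get_state(); print(s['joint_positions'].round(2))
pre=M+(25.5-75)*zt; togo(pre,rot(zt,[-1,0,0]))
f=grab('wrist'); w=cloud(f); hsv=cv2.cvtColor(f['frame'],cv2.COLOR_RGB2HSV)
m=(hsv[...,0]<18)&(hsv[...,1]>110)&(w[...,2]>112)&(w[...,1]<-350)&(w[...,1]>-430)&(abs(w[...,0]-560)<30); q=w[m]
print(len(q),np.percentile(q,[3,50,97],axis=0).round(1).tolist()); c=q.mean(0); print(np.linalg.svd(q-c,full_matrices=False)[2].round(3).tolist(),c)
save('w3.png',f['frame'])
E
```

```text
[ 0.11 -0.03 -0.47  0.86 -1.35 -0.4 ]
t 10.55 pos [ 560.4 -340.   207.8] F [-0.9 -0.1  1.1] open 51.1 shift [-1.462 -0.033  1.387] turn [0.003 0.011 0.012]
3037 [[551.8, -401.4, 126.8], [561.4, -379.7, 156.1], [571.1, -359.4, 177.4]]
[[0.03, -0.597, 0.802], [-0.998, -0.056, -0.004], [-0.048, 0.801, 0.597]] [ 561.4505326  -379.43989456  154.87450754]
```

View pics/w3.png

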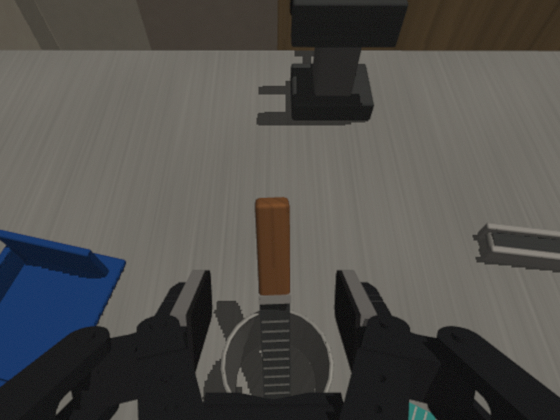

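The wrist view confirms the wooden handle (273,245) with its steel blade going down into the cup (275,350), centred between the open pads. I approach along tool z.

Request:
{"api": "move_arm", "payload": {"plan": [[[-0.75,-0.03,0.7],[0,0,0]],[[-0.75,0,0.65],[0,0,0]],[[0,0,0.7],[0,0,0]],[[0,0,0.7],[0,0,0]],[[0,0,0.7],[0,0,0]],[[0,0,0.6],[0,0,0]],[[0,0,0.5],[0,0,0]],[[0,0,0.5],[0,0,0]],[[0,0,0],[0,0,0]],[[0,0,0],[0,0,0]]]}}

```text
t: 11.6
eef_pos: [561.0, -395.8, 118.8]
tool_rot: [-0.646, 0.646, -0.288, -0.288]
contact_force: [0.7, -0.0, 0.0]
opening: 51.2
grip_force: 0.0
```

```bash
python3 - <<'E'
from h import *
t=np.deg2rad(48); zt=np.array([0,-np.sin(t),-np.cos(t)]); M=np.array([561.2,-377,134.6])
togo(M+25.5*zt,rot(zt,[-1,0,0]))
b=grab('side');c=grab('scene'); w=grab('wrist')
def z(f,P,k):
    u,v=proj(f,P)[0].astype(int); return cv2.resize(f['frame'][v-k:v+k,u-k:u+k],(395,395),interpolation=2)
save('chk2.png',np.hstack([z(b,M,40),z(c,M,40)]))
# depth of pads' tips in side/scene: along tool z relative to M
for n,f in(('side',b),('scene',c),('wrist',w)):
    p=cloud(f); q=(p-M); a=np.array([0,-np.cos(t),np.sin(t)]); hs=cv2.cvtColor(f['frame'],cv2.COLOR_RGB2HSV)
    k=(abs(q[...,0])<60)&(abs(q[...,0])>18)&(abs(q@a)<20)&(p[...,2]>104)&(q@zt>-70); r=(q@zt)[k]; print(n,k.sum(),np.sort(r)[-12:].round(1))
E
```

```text
t 11.6 pos [ 561.  -395.8  118.8] F [ 0.7 -0.   0. ] open 51.2 shift [-0.042 -0.009  0.046] turn [ 0.002 -0.002 -0.001]
side 1176 [2.4 2.5 2.5 2.5 3.  3.1 3.2 3.2 3.2 3.2 3.4 3.4]
scene 920 [0.2 0.4 0.6 1.  1.1 1.2 1.4 1.4 1.9 2.2 2.7 2.7]
wrist 28030 [2.  2.  2.  2.1 2.3 2.3 2.3 2.5 2.6 2.7 2.7 2.9]
```

View pics/chk2.png

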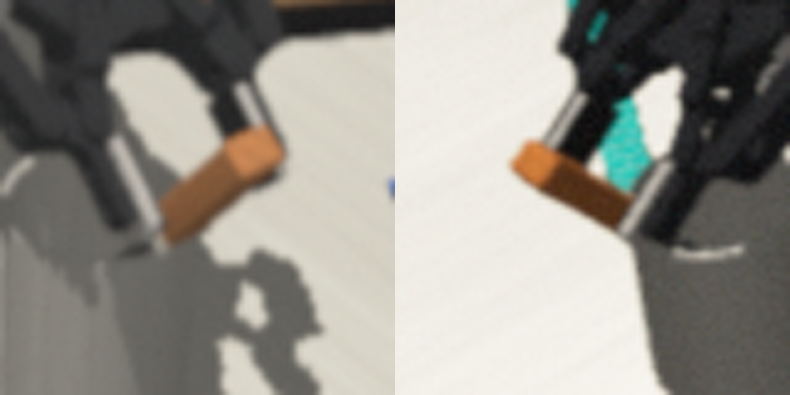

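Pads straddle the handle and reach past its middle line. Close and draw up.

Request:
{"api": "move_arm", "payload": {"plan": [[[0,0,0],[0,0,0]],[[0,0,0],[0,0,0]],[[0,0,0],[0,0,0]],[[0,0,0],[0,0,0]],[[0,0,0],[0,0,0]]], "claw": 0, "grip_force": 85}}

```text
t: 12.25
eef_pos: [561.2, -395.5, 118.9]
tool_rot: [0.646, -0.646, 0.288, 0.288]
contact_force: [-0.2, 2.4, 2.0]
opening: 20.1
grip_force: 82.6
```

Request:
{"api": "move_arm", "payload": {"plan": [[[0.2,0,-0.1],[0,0,0]],[[0.4,0,-0.19],[0,0,0]],[[0.54,0,-0.25],[0,0,0]],[[0.54,0,-0.25],[0,0,0]],[[0.54,0,-0.25],[0,0,0]]]}}

```text
t: 12.75
eef_pos: [561.1, -410.3, 167.0]
tool_rot: [-0.646, 0.646, -0.288, -0.287]
contact_force: [0.6, -0.6, -1.1]
opening: 19.9
grip_force: 82.7
```

```bash
python3 - <<'E'
from h import *
s=status.get_state();print(s['eef_pos'],s['contact_force'],s['opening'],s['joint_positions'].round(2))
for n in('side','scene'):
    f=grab(n); w=cloud(f); hsv=cv2.cvtColor(f['frame'],cv2.COLOR_RGB2HSV)
    m=(w[...,2]>70)&(w[...,2]<103)&(w[...,1]<-270)&(w[...,1]>-365)&(hsv[...,1]<70)&(w[...,0]<610)&(w[...,0]>510)
    p=w[m]; q=p[:,:2]; A=np.c_[2*q,np.ones(len(q))]; x=np.linalg.lstsq(A,(q**2).sum(1),rcond=None)[0]; print(n,'circ',x[:2].round(1),np.sqrt(x[2]+x[0]**2+x[1]**2).round(1),p[:,2].max())
E
```

```text
[ 561.11185629 -410.30521234  166.99866029] [ 0.6027476  -0.56500096 -1.13524585] 19.91506092129745 [-0.04  0.03 -0.5   0.92 -1.2  -0.39]
side circ [ 558.3 -320.1] 36.4 102.75697231600977
scene circ [ 560.7 -318.6] 36.7 101.90444270230368
```

The cup has not moved. Continue up until the blade is clear of the rim, with margin.

Request:
{"api": "move_arm", "payload": {"plan": [[[0.6,0,-0.3],[0,0,0]],[[0.6,0,-0.3],[0,0,0]],[[0.6,0,-0.3],[0,0,0]],[[0.6,0,-0.3],[0,0,0]],[[0.6,0,-0.3],[0,0,0]],[[0.6,0,-0.4],[0,0,0]],[[0.6,0,-0.5],[0,0,0]],[[0.6,0,-0.54],[0,0,0]],[[0.6,0,-0.54],[0,0,0]],[[0,0,0],[0,0,0]]]}}

```text
t: 13.85
eef_pos: [561.9, -430.4, 296.3]
tool_rot: [-0.645, 0.646, -0.29, -0.286]
contact_force: [0.1, -0.3, -0.5]
opening: 19.9
grip_force: 82.8
```

```bash
python3 - <<'E'
from h import *
s=status.get_state();print(s['eef_pos'],s['contact_force'],s['opening'],s['joint_positions'].round(2))
f=grab('side');g=grab('scene')
save('s4.png',np.hstack([f['frame'][60:340,200:480],g['frame'][100:380,60:340]]))
E
```

```text
[ 561.87301736 -430.38933134  296.26284291] [ 0.12600858 -0.34838704 -0.54929284] 19.923899323475794 [-0.06 -0.01 -0.3   0.87 -1.33 -0.19]
```

View pics/s4.png

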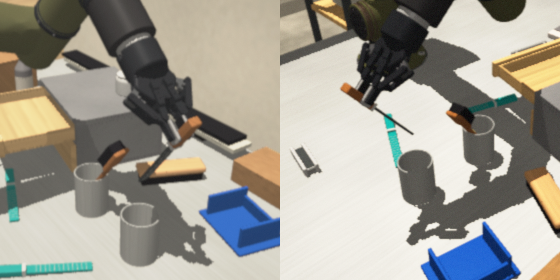

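The blade is clear above the cup, both cups are standing and the brush is in place. I turn the file level, then check its tilt in the grip.

Request:
{"api": "move_arm", "payload": {"plan": [[[0,0,0],[0,-1,0]],[[0,0,0],[0,-1,0]],[[0,0,0],[0,-1,0]],[[0,0,0],[0,-1,0]],[[0,0,0],[0,-1,0]],[[0,0,0],[0,-1,0]],[[0,0,0],[0,-1,0]],[[0,0,0],[0,0,0]],[[0,0,0],[0,0,0]]]}}

```text
t: 14.85
eef_pos: [560.9, -431.7, 289.3]
tool_rot: [-0.704, 0.706, 0.051, 0.048]
contact_force: [-0.2, -0.4, -1.3]
opening: 20.0
grip_force: 82.8
```

```bash
cat > fm.py <<'E'
from h import *
def meas():
    s=status.get_state(); C=R.from_quat(s['tool_rot']); T=s['eef_pos']; print('t',s['t'],T.round(1),'F',s['contact_force'].round(1),s['opening'])
    for n in('side','scene','wrist'):
        f=grab(n); w=cloud(f); l=C.inv().apply((np.nan_to_num(w,nan=1e6)-T).reshape(-1,3)).reshape(w.shape)
        hsv=cv2.cvtColor(f['frame'],cv2.COLOR_RGB2HSV)
        br=(hsv[...,0]<18)&(hsv[...,1]>110)&(abs(l[...,1])<16)&(l[...,0]>-60)&(l[...,0]<80)&(l[...,2]<0)&(l[...,2]>-60)
        bl=(abs(l[...,1])<14)&(l[...,0]<-45)&(l[...,0]>-190)&(l[...,2]<15)&(l[...,2]>-60)
        for k,m in(('brown',br),('blade',bl)):
            q=l[m]
            if len(q)>8: print(n,k,len(q),np.percentile(q,[3,50,97],axis=0).round(1).tolist(),'slope z/x',np.polyfit(q[:,0],q[:,2],1).round(3))
E
python3 -c "
from fm import *
meas()"
```

```text
t 14.85 [ 560.9 -431.7  289.3] F [-0.2 -0.4 -1.3] 20.015163725054155
side brown 348 [[5.3, -8.0, -39.2], [32.1, 4.8, -34.9], [47.2, 10.7, -25.7]] slope z/x [-2.2000e-02 -3.3459e+01]
side blade 489 [[-152.9, -9.3, -22.0], [-96.4, 4.1, -15.4], [-48.3, 12.8, -7.7]] slope z/x [ -0.126 -27.531]
scene brown 302 [[-18.6, -13.9, -39.8], [26.9, -9.8, -35.1], [44.8, 6.4, -24.8]] slope z/x [ -0.1   -31.416]
scene blade 506 [[-154.8, -11.6, -22.5], [-98.5, -2.6, -15.4], [-47.8, 11.4, -7.8]] slope z/x [ -0.126 -27.894]
wrist brown 9292 [[-20.5, -10.9, -41.1], [17.1, -1.2, -37.4], [43.5, 8.6, -32.3]] slope z/x [ -0.098 -35.659]
wrist blade 903 [[-56.4, -10.1, -24.7], [-50.4, -0.2, -23.6], [-45.2, 10.1, -22.2]] slope z/x [ -0.148 -31.001]
```

The file is firm in the grip and level within 1°; the handle's end is at tool x +47 and its middle line 27.7 mm behind the TCP. Carry it over to the drawer.

Request:
{"api": "move_arm", "payload": {"plan": [[[0,0,0],[0,0.4,0]],[[-0.5,0.02,0.04],[0,0,0]],[[-0.97,0.02,0.08],[0,0,0]],[[-0.97,0.02,0.08],[0,0,0]],[[-0.97,0.02,0.08],[0,0,0]],[[-0.97,0.02,0.08],[0,0,0]],[[-0.97,0.02,0.08],[0,0,0]],[[-0.97,0.02,0.08],[0,0,0]],[[-0.97,0.02,0.08],[0,0,0]],[[-0.97,0.02,0.08],[0,0,0]]]}}

```text
t: 16.0
eef_pos: [556.8, -262.3, 293.5]
tool_rot: [0.707, -0.706, -0.03, -0.03]
contact_force: [1.3, -0.7, -0.6]
opening: 20.1
grip_force: 83.0
```

Request:
{"api": "move_arm", "payload": {"plan": [[[-0.97,0.02,0.08],[0,0,0]],[[-0.97,0.02,0.08],[0,0,0]],[[-0.97,0.02,0.08],[0,0,0]],[[-0.97,0.02,0.08],[0,0,0]],[[-0.97,0.02,0.08],[0,0,0]],[[-0.97,0.02,0.08],[0,0,0]],[[-0.97,0.02,0.08],[0,0,0]],[[-0.97,0.02,0.08],[0,0,0]],[[-0.97,0.02,0.08],[0,0,0]],[[-0.97,0.02,0.08],[0,0,0]]]}}

```text
t: 17.0
eef_pos: [552.3, -68.1, 293.7]
tool_rot: [0.707, -0.706, -0.03, -0.03]
contact_force: [0.1, 0.4, -0.6]
opening: 19.8
grip_force: 83.0
```

Request:
{"api": "move_arm", "payload": {"plan": [[[-0.97,0.02,0.08],[0,0,0]],[[-0.97,0.02,0.08],[0,0,0]],[[-0.97,0.02,0.08],[0,0,0]],[[-0.97,0.02,0.08],[0,0,0]],[[-0.97,0.02,0.08],[0,0,0]],[[-0.97,0.02,0.08],[0,0,0]],[[-0.97,0.02,0.08],[0,0,0]],[[0,0,0],[0,0,0.7]],[[0,0,0],[0,0,0.7]],[[0,0,0],[0,0,0]]]}}

```text
t: 18.0
eef_pos: [549.5, 67.2, 293.8]
tool_rot: [-0.635, 0.772, 0.033, 0.027]
contact_force: [-0.8, 0.1, -0.5]
opening: 20.0
grip_force: 83.0
```

```bash
python3 - <<'E'
from fm import *
F=np.c_[EX,EY,EZ]
t=np.deg2rad(5); zt=np.sin(t)*EY-np.cos(t)*EZ
togo(F@np.array([512,233,130]),rot(zt,-EX)); print((status.get_state()['eef_pos']@F).round(1))
meas()
for n in('scene','side'):
    f=grab(n); w=cloud(f)@F; hsv=cv2.cvtColor(f['frame'],cv2.COLOR_RGB2HSV)
    m=(w[...,2]>90)&(w[...,2]<106)&(w[...,0]>435)&(w[...,0]<600)&(w[...,1]>150)&(w[...,1]<430); q=w[m]; print(n,'floor',len(q),np.percentile(q,[1,50,99],axis=0).round(1).tolist())
    m=(w[...,2]>118)&(w[...,2]<142)&(w[...,0]>385)&(w[...,0]<590)&(w[...,1]>120)&(w[...,1]<460); q=w[m]; print(' walls',np.percentile(q,[1,99],axis=0).round(1).tolist())
E
```

```text
t 18.0 pos [549.5  67.2 293.8] F [-0.8  0.1 -0.5] open 20.0 shift [-2.328  0.561  8.421] turn [ 0.116 -0.029  0.002]
[525.9 172.6 293.8]
t 18.0 [549.5  67.2 293.8] F [-0.8  0.1 -0.5] 19.997422128008
side brown 126 [[0.5, -9.9, -39.7], [38.2, 2.0, -35.0], [48.4, 9.5, -25.0]] slope z/x [-1.1000e-02 -3.4024e+01]
side blade 49 [[-150.8, 0.1, -20.3], [-100.1, 10.3, -15.4], [-58.5, 12.3, -6.9]] slope z/x [ -0.127 -27.223]
scene brown 135 [[5.6, -14.3, -39.0], [31.5, -9.0, -33.7], [46.2, 6.4, -24.6]] slope z/x [-2.800e-02 -3.221e+01]
scene blade 212 [[-153.8, -11.7, -21.4], [-99.2, -3.7, -14.4], [-48.8, 11.6, -6.3]] slope z/x [ -0.128 -27.064]
wrist brown 9456 [[-18.1, -11.7, -38.8], [19.8, -1.7, -35.1], [45.9, 8.2, -30.0]] slope z/x [ -0.09  -33.288]
wrist blade 711 [[-54.3, -10.6, -22.4], [-49.4, -0.7, -21.3], [-45.3, 9.7, -19.9]] slope z/x [ -0.157 -29.032]
scene floor 1718 [[435.7, 182.5, 94.4], [489.1, 298.3, 97.9], [539.6, 428.4, 101.9]]
 walls [[404.0, 135.6, 118.3], [570.9, 440.6, 139.7]]
side floor 2154 [[436.8, 209.2, 95.5], [515.0, 309.5, 98.5], [597.7, 429.0, 102.7]]
 walls [[391.6, 131.8, 118.2], [586.7, 435.9, 139.8]]
```

Request:
{"api": "move_arm", "payload": {"plan": [[[-0.78,0.19,0],[0.12,-0.03,0]],[[-0.78,0.19,0],[0,0,0]],[[-0.77,0.18,0],[0,0,0]],[[0,0,1],[0,0,0]],[[0,0,1],[0,0,0]],[[0,0,1],[0,0,0]],[[0,0,1],[0,0,0]],[[0,0,1],[0,0,0]],[[0,0,1],[0,0,0]],[[0,0,1],[0,0,0]]]}}

```text
t: 19.25
eef_pos: [551.0, 126.7, 156.7]
tool_rot: [-0.634, 0.772, 0.027, 0.033]
contact_force: [1.4, 0.6, -0.3]
opening: 20.0
grip_force: 83.0
```

```bash
python3 - <<'E'
from fm import *
F=np.c_[EX,EY,EZ]
t=np.deg2rad(5); zt=np.sin(t)*EY-np.cos(t)*EZ
togo(F@np.array([512,233,81]),rot(zt,-EX)); print((status.get_state()['eef_pos']@F).round(1))
for n in('scene','side'):
    f=grab(n); w=cloud(f)@F; hsv=cv2.cvtColor(f['frame'],cv2.COLOR_RGB2HSV)
    m=(w[...,2]>125)&(w[...,2]<300)&(abs(w[...,0]-512)<20)&(w[...,1]>280)&(w[...,1]<440); q=w[m]; print(n,'blade',len(q),np.percentile(q,[1,50,99],axis=0).round(1).tolist() if len(q) else '')
E
```

```text
t 19.25 pos [551.  126.7 156.7] F [ 1.4  0.6 -0.3] open 20.0 shift [0.241 0.192 3.778] turn [ 0.002 -0.008  0.002]
[515.9 231.3 156.7]
scene blade 213 [[499.0, 280.6, 125.3], [518.4, 338.5, 179.6], [528.7, 436.7, 183.6]]
side blade 43 [[492.5, 283.0, 125.1], [512.7, 382.5, 173.3], [523.7, 436.9, 179.6]]
```

Request:
{"api": "move_arm", "payload": {"plan": [[[0.12,0.1,0.7],[0,0,0]],[[0.12,0.09,0.7],[0,0,0]],[[0,0,0.6],[0,0,0]],[[0,0,0.5],[0,0,0]],[[0,0,0.4],[0,0,0]],[[0,0,0.3],[0,0,0]],[[0,0,0.2],[0,0,0]],[[0,0,0],[0,0,0]]]}}

```text
t: 20.15
eef_pos: [547.5, 127.6, 89.0]
tool_rot: [-0.634, 0.772, 0.027, 0.033]
contact_force: [0.7, -0.1, -1.3]
opening: 20.0
grip_force: 83.0
```

```bash
python3 - <<'E'
from fm import *
F=np.c_[EX,EY,EZ]
t=np.deg2rad(5); zt=np.sin(t)*EY-np.cos(t)*EZ
togo(F@np.array([512,233,81]),rot(zt,-EX))
f=grab('scene'); g=grab('side'); P=F@np.array([512,289,105])
def z(f,P,k):
    u,v=proj(f,P)[0].astype(int); return cv2.resize(f['frame'][v-k:v+k,u-k:u+k],(395,395),interpolation=2)
save('pl.png',np.hstack([z(g,P,55),z(f,P,55)]))
for n,f in(('scene',f),('side',g)):
    w=cloud(f)@F
    m=(w[...,2]>101.5)&(w[...,2]<135)&(abs(w[...,0]-512)<15)&(w[...,1]>270)&(w[...,1]<410); q=w[m]
    if len(q)>8: print(n,'blade',len(q),np.percentile(q,[1,50,99],axis=0).round(1).tolist(),np.polyfit(q[:,1]-289,q[:,2],1))
E
```

```text
t 20.15 pos [547.5 127.6  89. ] F [ 0.7 -0.1 -1.3] open 20.0 shift [-0.042  0.013  0.403] turn [ 0.001 -0.01  -0.005]
scene blade 196 [[499.1, 271.1, 107.1], [515.9, 327.8, 112.3], [523.9, 387.0, 116.8]] [-4.14955639e-02  1.13818877e+02]
side blade 41 [[503.9, 274.8, 108.1], [511.9, 359.1, 113.0], [523.4, 386.9, 116.9]] [-3.75393143e-02  1.15399778e+02]
```

View pics/pl.png

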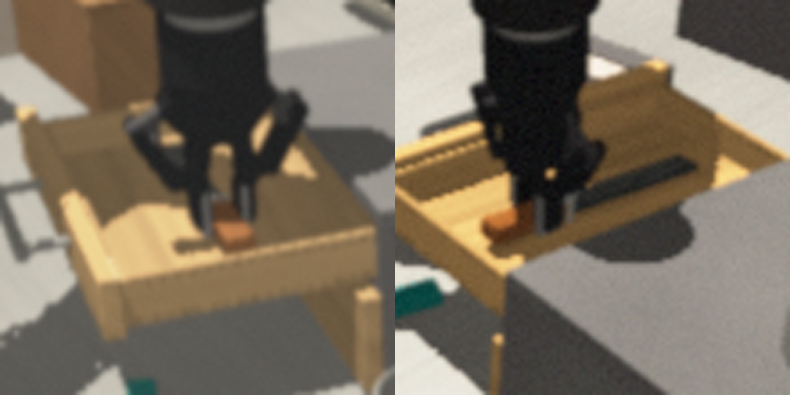

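The file is inside the drawer, just above the floor, with the blade end slightly lower, as it will rest. I lower it gently to contact.

Request:
{"api": "move_arm", "payload": {"plan": [[[0,0,0.1],[0,0,0]],[[0,0,0.1],[0,0,0]],[[0,0,0.1],[0,0,0]],[[0,0,0],[0,0,0]]]}}

```text
t: 20.65
eef_pos: [547.5, 128.1, 83.1]
tool_rot: [-0.634, 0.772, 0.027, 0.033]
contact_force: [-1.3, 0.0, -0.4]
opening: 19.9
grip_force: 83.0
```

Request:
{"api": "move_arm", "payload": {"plan": [[[0,0,0.08],[0,0,0]],[[0,0,0],[0,0,0]]]}}

```text
t: 20.85
eef_pos: [547.8, 128.2, 81.9]
tool_rot: [-0.634, 0.772, 0.027, 0.034]
contact_force: [-1.1, -0.2, -0.1]
opening: 20.2
grip_force: 83.1
```

Request:
{"api": "move_arm", "payload": {"plan": [[[0,0,0.06],[0,0,0]],[[0,0,0],[0,0,0]]]}}

```text
t: 21.05
eef_pos: [548.2, 128.2, 81.7]
tool_rot: [-0.634, 0.772, 0.027, 0.034]
contact_force: [-0.1, -1.4, 3.8]
opening: 19.9
grip_force: 83.7
```

Request:
{"api": "move_arm", "payload": {"plan": [[[0,0,0.06],[0,0,0]],[[0,0,0],[0,0,0]]]}}

```text
t: 21.25
eef_pos: [548.9, 128.1, 81.5]
tool_rot: [-0.634, 0.772, 0.026, 0.035]
contact_force: [-2.1, -2.6, 8.7]
opening: 20.1
grip_force: 84.2
```

Contact at about 9 N. Ease off, release, check.

Request:
{"api": "move_arm", "payload": {"plan": [[[0,0,-0.06],[0,0,0]]], "grip_force": 20}}

```text
t: 21.35
eef_pos: [548.5, 128.2, 81.8]
tool_rot: [-0.634, 0.772, 0.027, 0.034]
contact_force: [0.6, -1.3, 1.5]
opening: 20.1
grip_force: 83.2
```

Request:
{"api": "move_arm", "payload": {"plan": [[[0,0,0],[0,0,0]],[[0,0,0],[0,0,0]],[[0,0,0],[0,0,0]],[[0,0,-0.2],[0,0,0]],[[0,0,-0.4],[0,0,0]],[[0,0,-0.8],[0,0,0]],[[0,0,-1],[0,0,0]],[[0,0,-1],[0,0,0]],[[0,0,-1],[0,0,0]],[[0,0,-1],[0,0,0]]], "claw": 0.5}}

```text
t: 22.35
eef_pos: [546.1, 119.0, 191.0]
tool_rot: [-0.634, 0.772, 0.027, 0.034]
contact_force: [1.2, 0.2, -0.0]
opening: 43.0
grip_force: 0.0
```

Request:
{"api": "move_arm", "payload": {"plan": [[[0,0,-1],[0,0,0]],[[0,0,-1],[0,0,0]],[[0,0,-1],[0,0,0]],[[0,0,0],[0,0,0]]]}}

```text
t: 22.75
eef_pos: [546.0, 113.8, 253.4]
tool_rot: [-0.634, 0.772, 0.026, 0.037]
contact_force: [-0.2, 0.9, -0.2]
opening: 42.9
grip_force: 0.0
```

```bash
python3 - <<'E'
from fm import *
F=np.c_[EX,EY,EZ]
s=status.get_state(); print(s['t'],s['eef_pos'],s['contact_force'].round(1))
im={}
for n in('scene','side'):
    f=grab(n); im[n]=f['frame']; w=cloud(f)@F; hsv=cv2.cvtColor(f['frame'],cv2.COLOR_RGB2HSV)
    m=(w[...,2]>100)&(w[...,2]<135)&(w[...,0]>385)&(w[...,0]<410)&(w[...,1]>150)&(w[...,1]<430)&(hsv[...,1]>50); print(n,'front u',np.percentile(w[m][:,0],[10,50]).round(1))
    m=(w[...,2]>101.5)&(w[...,2]<125)&(abs(w[...,0]-512)<18)&(w[...,1]>165)&(w[...,1]<410); q=w[m]; print('file',len(q),np.percentile(q,[1,50,99],axis=0).round(1).tolist(),np.polyfit(q[:,1]-289,q[:,2],1).round(3))
    w=cloud(f)
    for c in((559,-319.5),(564.5,-135)):
        m=(w[...,2]>70)&(w[...,2]<103)&(np.hypot(w[...,0]-c[0],w[...,1]-c[1])<48)&(hsv[...,1]<70); q=w[m][:,:2]
        x=np.linalg.lstsq(np.c_[2*q,np.ones(len(q))],(q**2).sum(1),rcond=None)[0]; print('cup',x[:2].round(1))
save('fin.png',np.hstack([im['side'][60:340,160:500],im['scene'][100:380,140:520]]))
E
```

```text
22.75 [546.03104631 113.8145847  253.35567496] [-0.2  0.9 -0.2]
scene front u [401.8 403. ]
file 415 [[499.8, 183.4, 101.7], [517.6, 257.4, 107.2], [527.4, 385.5, 117.7]] [-5.50000e-02  1.07666e+02]
cup [ 560.9 -318.8]
cup [ 565.4 -134.5]
side front u [403.9 404.4]
file 286 [[500.9, 181.6, 102.2], [510.8, 264.8, 108.4], [523.5, 386.1, 118.1]] [-6.60000e-02  1.08894e+02]
cup [ 558.3 -320.4]
cup [ 563.6 -135.9]
```

View pics/fin.png

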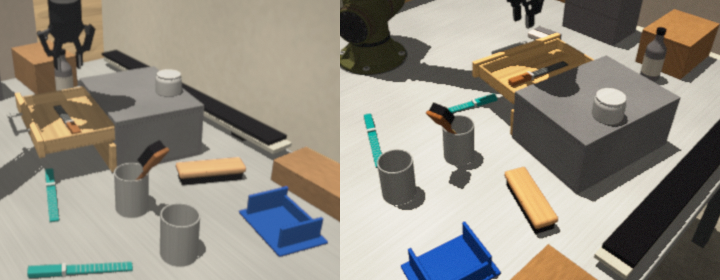

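The file lies flat on the drawer floor (side crop 66,118), clear of the gripper. The drawer is still out (front u≈403.7), and both cups are within 1 mm of their start with the brush in its own cup. Handing in.

```bash
python3 -c "
from h import *
print(workorder.hand_in())"
```

```text
the job is handed in; nothing more can be done
None
```

The job is handed in at about 23 s: the drawer is out to its stop (front within about 1 mm of it), the file lies flat on the drawer floor, and both cups stand where they were with the brush in its own cup; the hand-in returned no verdict.

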